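# Line up the seasonings by height on the tray

### The job

Line the pepper mill, the brown spice jar, the green-capped herb jar and the salt shaker up by height on the wooden tray, one standing in the middle of each cork disc: the tallest next to the red knob, stepping down to the shortest next to the white knob. Do not knock any of them over, and leave all four standing upright.

Things in the scene. Friction and masses are not known exactly. Their poses are not given: they have to be found in the camera images.
- pepper_mill_center (a point): turned wooden pepper mill, the tallest of the four: 170 mm tall, 58 mm across the foot, 0.18 kg. The point is on its axis half-way up, 85 mm above its underside; z runs up its axis. The round head, 48 mm across and widest about 56 mm above this point, is the place to take it from above; a 12 mm wide button on the head reaches 85 mm above this point. The head does not turn
- spice_jar_center (a point): clear round jar of reddish-brown spice with a black band near its foot, second tallest: 114 mm tall, 52 mm across all the way up, 0.11 kg, standing alone on the worktop (the similar jars in the grey tower at the back are not part of the job). The point is on its axis half-way up, 57 mm above its underside; z runs up its axis
- herb_jar_center (a point): small square glass herb jar with a dark label and a round green cap, third tallest: 99 mm tall, body 41 mm square with sides along its x and y axes, cap 41 mm across and 20 mm high, 0.11 kg. The point is on its axis half-way up, 49.5 mm above its underside; z runs up its axis
- salt_shaker_center (a point): round clear shaker with a grey perforated cap, the shortest of the four: 90 mm tall, 44 mm across the body (up to 74 mm above its underside), 34 mm across the cap, 0.1 kg. The point is on its axis half-way up, 45 mm above its underside; z runs up its axis
- mark_a_top (a point): round cork disc, 70 mm across, set in the dark wooden tray, one of four in a straight row 80 mm apart (mark_a, mark_b, mark_c, mark_d in this sequence along the row); the point is the centre of its upper face, 12 mm above the worktop. Its y axis points along the row from mark_d to mark_a, z up
- mark_b_top (a point): round cork disc, 70 mm across, set in the dark wooden tray, one of four in a straight row 80 mm apart (mark_a, mark_b, mark_c, mark_d in this sequence along the row); the point is the centre of its upper face, 12 mm above the worktop. Its y axis points along the row from mark_d to mark_a, z up
- mark_c_top (a point): round cork disc, 70 mm across, set in the dark wooden tray, one of four in a straight row 80 mm apart (mark_a, mark_b, mark_c, mark_d in this sequence along the row); the point is the centre of its upper face, 12 mm above the worktop. Its y axis points along the row from mark_d to mark_a, z up
- mark_d_top (a point): round cork disc, 70 mm across, set in the dark wooden tray, one of four in a straight row 80 mm apart (mark_a, mark_b, mark_c, mark_d in this sequence along the row); the point is the centre of its upper face, 12 mm above the worktop. Its y axis points along the row from mark_d to mark_a, z up
- red_knob_top (a point): turned wooden knob painted red, 28 mm across and 28 mm tall, fixed on the centre line of the tray at one end of the row, 48 mm beyond the last disc's centre; it shows the tall end of the row, and may be beside mark_a or beside mark_d. The point is its top, 38 mm above the worktop
- white_knob_top (a point): turned wooden knob painted white, 28 mm across and 28 mm tall, fixed on the centre line of the tray at one end of the row, 48 mm beyond the last disc's centre; it is at the end opposite the red knob and shows the short end. The point is its top, 38 mm above the worktop
There are look-alikes about, which are no part of the job. What is shaped like the part that bears spice_jar_center but orange or purple is not meant.

How it is judged:
By the outcome, as a careful person would: the job done as asked, in the order asked, and still so for the second after the job is handed in, with the robot touching nothing.
It also fails if it takes over 112 s, if anything falls off the work surface, if the arm or the gripper's body presses on something with over 40 N, if the wrist force passes 120 N, or if a joint passes its speed limit or range.

### The arm

A 7-joint arm with a two-finger parallel gripper is mounted at the origin on a cart in front of the work surface, level with it; the furniture and walls round the work are solid. World frame = base frame: x ahead of the robot, y to its left, z up, the work surface at z = 0. Lengths are in m, angles in rad, forces in N, time in s.
With the tool pointing down it reaches from about 0.4 to 0.75 m from the base axis. Payload 19.5 kg.
Tool frame: the origin (TCP) lies at the very end of the fingers, on their centre line; the grasp point (between the pads) lies 19 mm behind it (manip.tcp_to_grasp is the distance from the TCP to the grasp point, in m); z points along the fingers, y is the line along which they close (so a half turn about z gives the same grasp; the last joint's range is limited). The gripper opens to 85 mm and grips with 20 to 120 N. Pads are 22 mm wide; open, the fingers measure 114 mm over their backs; the gripper's body (76 mm by 85 mm) begins 54 mm behind the grasp point. The pads swing forward as they close: fully open they stand 13 mm farther back than shut.
Start: joints at [1.281, 0.707, -0.028, 1.485, 0.022, 0.951, -0.075], TCP at [0.141, -0.557, 0.231] pointing down, gripper open.
Joint ranges: [-2.71, 2.71], [-0.32, 2.16], [-1.57, 1.52], [0, 2.45], [-1.46, 4.6], [0, 2.02], [-2.83, 2.83]. Speed limits (rad/s): [1.89, 1.89, 2.57, 2.57, 3.01, 3.01, 3.01].

### API

Orientations are given as a unit quaternion [x, y, z, w].
In Python, from cell import manip gives the robot as it stands.
- The arm moves only by the shell command python3 -m pendant 'ROWS' [FORCE]. ROWS is JSON, a list that holds one entry, the list of rows, each a list of 7 numbers: the turn, a rotation vector about the tool's x, y, z in degrees, then the shift along the tool's x, y, z in m, then the closure, from -1 (fully open) to 1 (shut). In form: [[[wx, wy, wz, tx, ty, tz, fingers], ...]]. A call has 1 to 20 rows; each row shifts and turns the commanded pose from where the row before left it, along the tool's axes as they then stand; what a row does not reach is not made up. A row lasts 1/10 s, in which the tool goes at most 50 mm and 8.59 degrees, less where a joint would pass 70% of its speed; a pose out of reach is approached as far as the arm can. A call is refused whole if a number of a shift passes 0.05 or a number of a turn 8.59, either way. A call with a gripper value outside its range is refused whole. The fingers move at their own pace and stop on an object; FORCE is the grip in N (left out, the last holds). Time passes only in rows, so rows that do not move let the fingers close. It gives the time, the measured TCP pose, the force, the opening and the grip force at its end, in the units of the state.
- manip.get_obs(): the state, without advancing time (a new reading comes with each control period).
- manip.grab_frame(name): name is "scene" or "top" or "wrist"; returns the picture (420x560x3 uint8, red, green, blue); there is no depth.
- manip.camera_info(name): a dict with "camera_matrix" (3x3 intrinsics, pixels), "rvec" (rotation vector, rad) and "tvec" (3), from world to camera coordinates, as OpenCV has them. Camera axes: x right, y down, z forward; pixel columns grow to the right and rows downward; lengths in m; the calibration is good to about 2 mm. A picture is of the moment at which its call begins: read the wrist's pose just before it. camera_info takes no time and is no camera call; for the wrist camera it gives the pose at the moment of the call.
- manip.sign_off(): hands the job in; it is judged then, once.
The state is a dict: "clock": time; "joint_positions": joint angles; "dq": joint speeds; "effort": joint torques, N m; "position": TCP position; "orientation": TCP orientation; "contact_force": force on the tool from outside, world axes, zero at the start; "ft_torque": the same for the moment, N m; "opening": finger opening in m; "finger_force": force on a finger pad.
Only numpy, scipy, OpenCV 4.12 (cv2) and the standard library are available. Lean on these libraries where they do the work, as an engineer would, in place of code of your own. Each camera call takes 0.05 s, during which the arm holds its last target. There are 200 camera calls.

## Working session

There is one attempt and no reset: what is moved stays moved. The work goes in short steps, Python scripts to look and compute and a shell command to move; the robot and the scene stay as the last step left them, time stands still between calls to the robot, and variables do not carry over. Pictures are saved under pics/ and viewed, at most 16 in all, crops included, and the job is handed in when it is done.

```bash
mkdir -p pics; python3 - <<'E'
from cell import manip
import cv2,numpy as np
print(manip.get_obs()['position'],manip.get_obs()['orientation'],manip.tcp_to_grasp)
for n in ("scene","top"):
    im=manip.grab_frame(n); np.save(f'pics/{n}0.npy',im); cv2.imwrite(f'pics/{n}0.png',cv2.cvtColor(im,4))
    c=manip.camera_info(n); R=cv2.Rodrigues(np.array(c['rvec'],float))[0]; print(n,c['camera_matrix'],-R.T@np.array(c['tvec']).ravel(),R)
E
```

```text
[ 0.14096062 -0.55716819  0.23084248] [ 9.92334040e-01  1.23583335e-01 -8.14837619e-05 -5.52879735e-04] 0.0187
scene [[485.94068465   0.         279.13734844]
 [  0.         485.94068465 207.3711904 ]
 [  0.           0.           1.        ]] [-0.17590557  0.63376549  0.61643418] [[-0.68974013 -0.72403041  0.00620569]
 [-0.39554634  0.36960669 -0.84079366]
 [ 0.60646652 -0.58238377 -0.54132015]]
top [[472.82262933   0.         276.98109617]
 [  0.         472.82262933 212.65602728]
 [  0.           0.           1.        ]] [0.34781353 0.05454954 1.24593217] [[-0.01958203 -0.99975483  0.01033592]
 [-0.99618031  0.01863005 -0.08530946]
 [ 0.08509598 -0.01196697 -0.99630089]]
```

View pics/scene0.png

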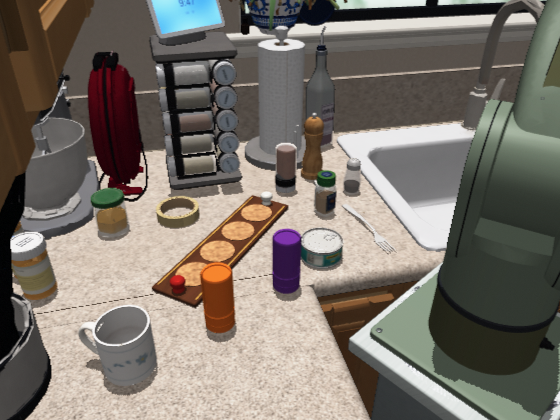

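View pics/top0.png

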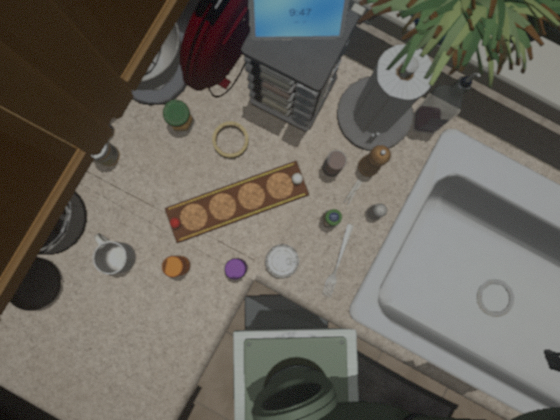

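The scene view shows these:
- **Tray:** red knob at (178,284), white knob at (267,198).
- **Targets:** mill (313,145), brown spice jar (286,168), herb jar (326,192), salt shaker (353,175).

Look-alikes:
- **Spice jar:** orange (218,300), purple (286,262), and the rack jars around (190,110).
- **Herb jar:** the larger, round green-lidded jar (110,213).
- **Salt shaker:** the white-lidded jar (33,265).
- **Mill:** the bottle (321,95).

In the top view the targets are at mill (381,153), spice (334,161), herb (332,217) and salt (378,211). I'll check the choice in one close crop.

```bash
python3 - <<'E'
import cv2,numpy as np
t=np.load('pics/top0.npy')[130:250,160:420]; s=np.load('pics/scene0.npy')[100:230,240:380]
t=np.clip(t.astype(float)*1.6,0,255).astype(np.uint8)
a=cv2.resize(t,(780,360),interpolation=2); b=cv2.resize(s,None,fx=1.8,fy=1.8,interpolation=2)
c=np.zeros((600,780,3),np.uint8); c[:360]=a; c[360:360+234,:252]=b
for k in range(0,260,20):
  cv2.putText(c,str(160+k),(3*k,8),0,.3,(255,255,0)); cv2.line(c,(3*k,8),(3*k,14),(255,255,0))
for k in range(0,120,20):
  cv2.putText(c,str(130+k),(0,3*k+3),0,.3,(255,255,0))
cv2.imwrite('pics/crop1.png',cv2.cvtColor(c,4))
E
cat > h.py <<'E'
from cell import manip
import numpy as np,cv2
def cam(n):
    c=manip.camera_info(n);R=cv2.Rodrigues(np.array(c['rvec'],float))[0]
    return np.array(c['camera_matrix'],float),R,np.array(c['tvec'],float).ravel()
def ray(C,px,z):
    K,R,t=C; o=-R.T@t; d=R.T@np.linalg.solve(K,[px[0],px[1],1.]); return o+d*(z-o[2])/d[2]
def proj(C,p):
    K,R,t=C; q=K@(R@np.asarray(p,float)+t); return q[:2]/q[2]
E
python3 - <<'E'
from h import *
C=cam('top');S=cam('scene')
for n,px,z in [('mill',(384,151),.17),('spice',(334,157),.114),('herb',(332,217),.099),('salt',(378,211),.09),('red',(176,224),.038),('white',(297,178),.038)]:
    p=ray(C,px,z); print(n,p.round(4),'scene px',proj(S,p).round(1),'foot',proj(S,[p[0],p[1],0]).round(1), 'reach',np.hypot(*p[:2]).round(3))
# cork discs
im=np.load('pics/top0.npy');hsv=cv2.cvtColor(im,cv2.COLOR_RGB2HSV)
print(hsv[207,222],hsv[200,185],hsv[217,194])
m=((hsv[...,0]<20)&(hsv[...,1]>85)&(hsv[...,2]>110)).astype(np.uint8)
n,l,st,ce=cv2.connectedComponentsWithStats(m)
for s,c in zip(st,ce):
    if s[4]>120: print(s,c.round(1),ray(C,c,.012).round(4))
E
```

```text
mill [ 0.5783 -0.2089  0.17  ] scene px [314.7 111.6] foot [311.8 172.7] reach 0.615
spice [ 0.5776 -0.1003  0.114 ] scene px [282.7 145.6] foot [282.3 187. ] reach 0.586
herb [ 0.4327 -0.093   0.099 ] scene px [325.9 173.7] foot [323.4 211.2] reach 0.443
salt [ 0.446  -0.2079  0.09  ] scene px [353.9 159.1] foot [350.6 191.7] reach 0.492
red [0.4267 0.2984 0.038 ] scene px [181.  276.3] foot [183.1 292.1] reach 0.521
white [ 0.5398 -0.0134  0.038 ] scene px [266.7 191.8] foot [266.9 205.7] reach 0.54
[ 15 112 144] [ 16  62 115] [ 15 112 148]
[     0      0    560    420 232168] [280.2 209.5] [0.4612 0.0311 0.012 ]
[266 172  27  27 566] [279.3 185.3] [0.5253 0.0321 0.012 ]
[238 183  27  27 574] [250.8 195.6] [0.4994 0.1076 0.012 ]
[209 193  27  27 583] [222.1 206. ] [0.4734 0.1831 0.012 ]
[180 204  28  27 580] [193.3 216.6] [0.4469 0.2584 0.012 ]
[162 256  21  21 326] [172.4 266.1] [0.3194 0.3131 0.012 ]
```

View pics/crop1.png

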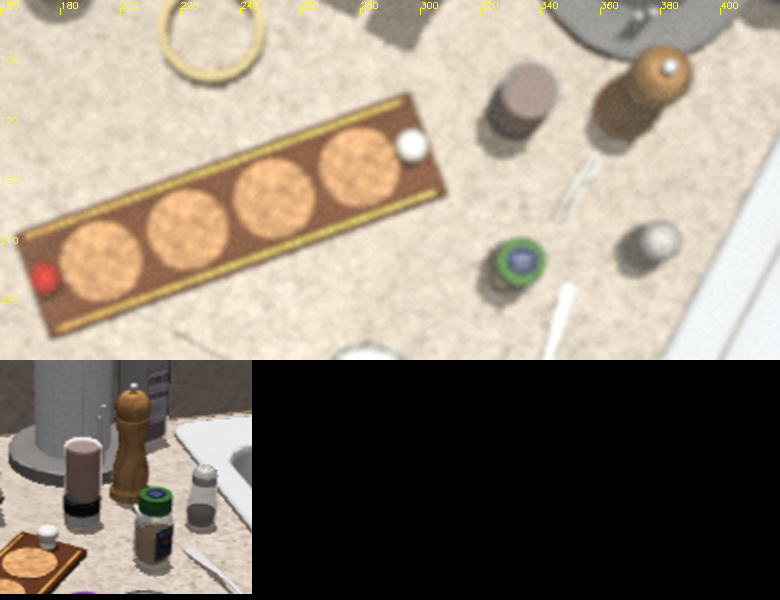

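The crop confirms the choice. On the worktop are the round brown jar with the black band near its foot (top at about 336.7,160), the mill button (383,152), the herb cap (333.7,217.3) and the salt cap (380,210). The red knob is at the disc near (193,217). Next I'll triangulate the tops and locate the towel stand.

```bash
python3 - <<'E'
from h import *
C=cam('top');S=cam('scene')
def tri(a,b):
    P=[np.c_[c[0]@c[1],c[0]@c[2]] for c in (C,S)]
    X=cv2.triangulatePoints(P[0],P[1],np.array(a,float).reshape(2,1),np.array(b,float).reshape(2,1)).ravel();return X[:3]/X[3]
for n,a,b,z in [('mill',(383,152),(314.4,114.4),.17),('spice',(336.7,160),(286.7,147),.114),('herb',(333.7,217.3),(326.7,174.4),.099),('salt',(380,210),(353.3,160),.09)]:
    print(n,tri(a,b).round(4),ray(C,a,z).round(4),ray(S,b,z).round(4))
print('towel base',ray(C,(376,113),0),ray(S,(277,150),.01),'edge',ray(C,(376,149),.01))
E
```

```text
mill [ 0.5777 -0.2079  0.1632] [ 0.576  -0.2065  0.17  ] [ 0.5667 -0.1952  0.17  ]
spice [ 0.5709 -0.107   0.1106] [ 0.5701 -0.1066  0.114 ] [ 0.5659 -0.102   0.114 ]
herb [ 0.4327 -0.0971  0.0957] [ 0.4318 -0.0971  0.099 ] [ 0.4294 -0.0919  0.099 ]
salt [ 0.4499 -0.2134  0.0842] [ 0.4484 -0.2129  0.09  ] [ 0.444  -0.2033  0.09  ]
towel base [ 0.71918289 -0.23296861  0.        ] [ 0.72424888 -0.22062188  0.01      ] edge [ 0.61836957 -0.22699164  0.01      ]
```

```bash
python3 -m pendant '[[[0,0,-7.9,0,0,0,-1],[0,0,-7.9,0,0,0,-1],[0,0,-7.9,0,0,0,-1],[0,0,-7.9,0,0,0,-1],[0,0,-7.9,0,0,0,-1],[0,0,-7.9,0,0,0,-1],[0,0,-7.9,0,0,0,-1],[0,0,-7.9,0,0,0,-1],[0,0,-7.9,0,0,0,-1],[0,0,-7.9,0,0,0,-1],[0,0,-7.9,0,0,0,-1],[0,0,-7.9,0,0,0,-1]]]' 40
cat >> h.py <<'E'
from scipy.spatial.transform import Rotation as Ro
def go(target):
    "shift in tool axes from the present TCP to a world TCP target, and tool x yaw"
    o=manip.get_obs();R=Ro.from_quat(o['orientation']).as_matrix()
    print('pos',np.round(o['position'],4),'yaw',np.degrees(np.arctan2(R[1,0],R[0,0])).round(2),'tilt',R[:2,2].round(4),'q1,q7',np.round(np.array(o['joint_positions'])[[0,6]],2))
    d=R.T@(np.array(target)-o['position']);print('tool shift',d.round(4));return d
def snap(n,name):
    C=cam(n);im=manip.grab_frame(n);np.save(f'pics/{name}.npy',im);cv2.imwrite(f'pics/{name}.png',cv2.cvtColor(im,4));return C,im
E
python3 -c "
from h import *
go([.447,-.209,.25])"
```

```text
clock: 1.3
position: [0.1409, -0.5573, 0.231]
orientation: [0.578, 0.816, 0.0, -0.0]
contact_force: [-0.6, -0.7, -0.5]
opening: 0.0855
finger_force: 0.0
pos [ 0.1409 -0.5573  0.231 ] yaw 109.32 tilt [-0.0002  0.0005] q1,q7 [1.52 1.25]
tool shift [ 0.2274  0.4041 -0.0188]
```

```bash
python3 -m pendant '[[[0,0,0,0.015,0.026,-0.003,-1],[0,0,0,0.015,0.027,-0.003,-1],[0,0,0,0.015,0.027,-0.003,-1],[0,0,0,0.015,0.027,-0.003,-1],[0,0,0,0.015,0.027,-0.003,-1],[0,0,0,0.015,0.027,-0.003,-1],[0,0,0,0.015,0.027,0,-1],[0,0,0,0.015,0.027,0,-1],[0,0,0,0.015,0.027,0,-1],[0,0,0,0.015,0.027,0,-1],[0,0,0,0.015,0.027,0,-1],[0,0,0,0.015,0.027,0,-1],[0,0,0,0.015,0.027,0,-1],[0,0,0,0.016,0.027,0,-1],[0,0,0,0.016,0.027,0,-1],[0,0,0,0,0,0,-1],[0,0,0,0,0,0,-1]]]' 
python3 -c "
from h import *
go([.447,-.209,.031])
C,im=snap('wrist','w1')
for p in ([.447,-.209,.09],[.576,-.207,.17],[.4325,-.0965,.099],[.5705,-.1065,.114]): print(proj(C,p))
K,R,t=C;print(-R.T@t,R.round(2))"
```

```text
clock: 3.0
position: [0.4491, -0.2111, 0.2491]
orientation: [0.58, 0.814, -0.0, -0.0]
contact_force: [-0.3, -0.2, 0.3]
opening: 0.0854
finger_force: 0.0
pos [ 0.4491 -0.2111  0.2491] yaw 109.05 tilt [-0.0006  0.0002] q1,q7 [0.64 0.36]
tool shift [ 0.0025 -0.0012  0.2181]
[274.61711065 190.41672191]
[426.45174863 260.9459194 ]
[300.01692766  70.57875102]
[442.58995292 134.11967741]
[ 0.42685848 -0.14392743  0.39237129] [[ 0.95  0.32 -0.  ]
 [ 0.31 -0.91  0.28]
 [ 0.09 -0.27 -0.96]]
```

View pics/w1.png

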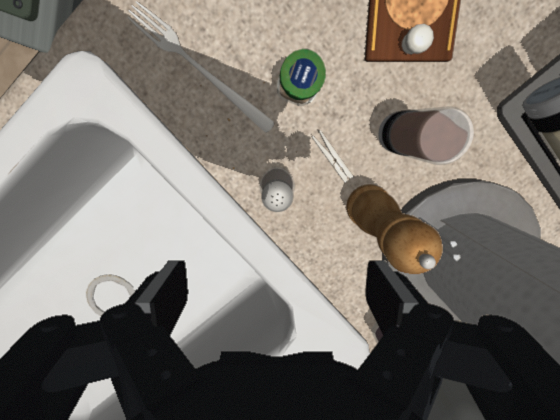

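Wrist view: salt cap at (277.5,198), herb cap (303,75), mill button (428,262), spice rim (447,135).

```bash
python3 -c "
from h import *
C=cam('wrist')
for n,px,z in (('salt',(277.5,198),.09),('mill',(428,262),.17),('herb',(303,75),.099),('spice',(447,135),.114),('white',(422,37),.038)):
    print(n,ray(C,px,z).round(4))
    if n=='salt': p=ray(C,px,z)
p[2]=.036;go(p)"
```

```text
salt [ 0.452  -0.2163  0.09  ]
mill [ 0.5772 -0.2083  0.17  ]
herb [ 0.436  -0.0997  0.099 ]
spice [ 0.5743 -0.1067  0.114 ]
white [ 0.5429 -0.0159  0.038 ]
pos [ 0.4487 -0.2117  0.2491] yaw 108.98 tilt [-0.0007 -0.0001] q1,q7 [0.65 0.36]
tool shift [-0.0055  0.0018  0.2131]
```

```bash
python3 -m pendant '[[[0,0,0,-0.002,0,0.03,-1],[0,0,0,-0.002,0,0.03,-1],[0,0,0,0,0.001,0.03,-1],[0,0,0,0,0,0.03,-1],[0,0,0,0,0,0.03,-1],[0,0,0,0,0,0.03,-1],[0,0,0,0,0,0.02,-1],[0,0,0,0,0,0.013,-1],[0,0,0,0,0,0,-1],[0,0,0,0,0,0,0.2],[0,0,0,0,0,0,0.5],[0,0,0,0,0,0,1],[0,0,0,0,0,0,1],[0,0,0,0,0,0,1],[0,0,0,0,0,0,1],[0,0,0,0,0,0,1]]]' 30; python3 -c "
from h import *
go([.5253,.0321,.049])"
```

```text
clock: 4.65
position: [0.4513, -0.2151, 0.0371]
orientation: [0.581, 0.814, -0.0, 0.0]
contact_force: [-3.8, -0.3, 12.2]
opening: 0.0374
finger_force: 29.2
pos [ 0.4513 -0.2151  0.0371] yaw 108.98 tilt [ 0.0004 -0.0007] q1,q7 [0.51 0.16]
tool shift [ 0.2097  0.1504 -0.0121]
```

```bash
python3 -c "
from h import *
C,im=snap('wrist','w2');print(manip.get_obs()['opening'],proj(C,[.4513,-.2151,.09]))
S,im2=snap('scene','s2')
a=cv2.resize(im2[110:240,260:400],(560,520),interpolation=2);b=cv2.resize(im[120:420,140:420],(240,257))
c=np.zeros((520,800,3),np.uint8);c[:,:560]=a;c[:257,560:]=b;cv2.imwrite('pics/c2.png',cv2.cvtColor(c,4))"
```

```text
0.03780625238591758 [274.42515254 330.2292064 ]
```

View pics/c2.png

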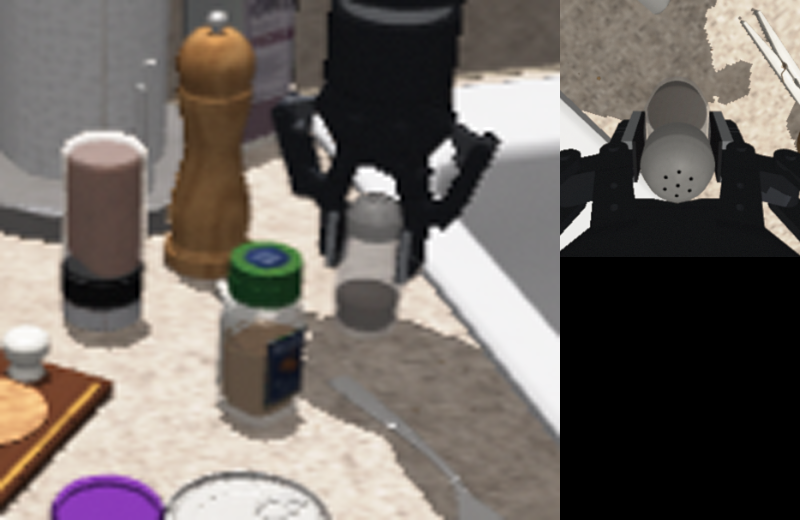

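The shaker is gripped and upright at (375,260) in the crop. I'll lift it and carry it to the white-end disc.

```bash
python3 -m pendant '[[[0,0,0,0,0,-0.02,1],[0,0,0,0,0,-0.035,1],[0,0,0,0,0,-0.035,1],[0,0,0,0,0,-0.035,1],[0,0,0,0,0,-0.03,1],[0,0,0,0.01,0.007,-0.015,1],[0,0,0,0.02,0.0143,0,1],[0,0,0,0.02,0.0143,0,1],[0,0,0,0.02,0.0143,0,1],[0,0,0,0.02,0.0143,0,1],[0,0,0,0.02,0.0143,0,1],[0,0,0,0.02,0.0143,0,1],[0,0,0,0.02,0.0143,0,1],[0,0,0,0.02,0.0143,0,1],[0,0,0,0.02,0.0143,0,1],[0,0,0,0.02,0.0147,0,1],[0,0,0,0,0,0,1],[0,0,0,0,0,0,1]]]'; python3 -c "
from h import *
C,im=snap('wrist','w3')
K,R,t=C
o=manip.get_obs();p=o['position'];T=Ro.from_quat(o['orientation']).as_matrix()
print('axis proj',[proj(C,p+T@[0,0,-d]).round(1) for d in (0,.03,.045,.053)])
g=[]
for n,px,z in (('herb',(303,75),.099),):pass
hsv=cv2.cvtColor(im,cv2.COLOR_RGB2HSV);m=((hsv[...,0]<20)&(hsv[...,1]>85)&(hsv[...,2]>110)).astype(np.uint8)
n,l,st,ce=cv2.connectedComponentsWithStats(m)
for s,c in zip(st,ce):
    if s[4]>400: print(s,c.round(1),ray(C,c,.012).round(4))
go([.5253,.0321,.051])"
```

```text
clock: 6.55
position: [0.5251, 0.0327, 0.2065]
orientation: [0.58, 0.814, -0.0, 0.0]
contact_force: [0.2, -0.4, -1.2]
opening: 0.0375
finger_force: 30.4
axis proj [array([274.7, 263.7]), array([274.3, 295.6]), array([274. , 317.5]), array([273.8, 331.7])]
[     0      0    560    420 219059] [278.4 217.4] [ 0.5401 -0.002   0.012 ]
[  227     0   101   240 14891] [279.5 104.9] [0.5005 0.1161 0.012 ]
[523   0  37  31 810] [544.9  12.4] [0.7173 0.2808 0.012 ]
pos [0.525  0.0321 0.2064] yaw 108.98 tilt [-0.0001 -0.0004] q1,q7 [ 0.1  -0.13]
tool shift [-1.000e-04  3.000e-04  1.554e-01]
```

View pics/w3.png

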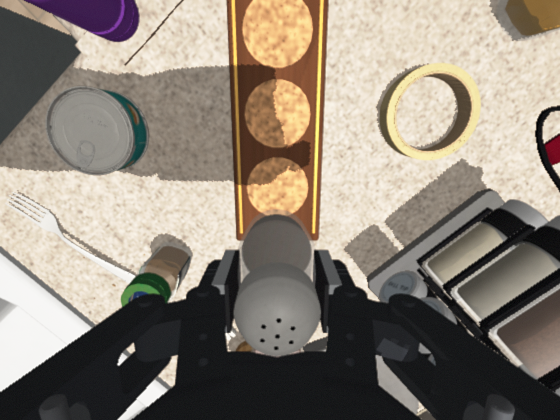

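Wrist view: the shaker is held in line with the tray axis, with disc centres at about (277.5,29) and (277.5,113). I'll cross-check these against the world positions, then lower.

```bash
python3 -c "
from h import *
C=cam('wrist')
for q in ((.4469,.2584),(.4734,.1831),(.4994,.1076),(.5253,.0321)): print(q,proj(C,[*q,.012]).round(1))
print(ray(C,(277.5,29),.012),ray(C,(277.5,113),.012))
print('foot',proj(C,[.525,.0321,.17]))"
python3 -m pendant '[[[0,0,0,0,0,0.03,1],[0,0,0,0,0,0.03,1],[0,0,0,0,0,0.03,1],[0,0,0,0,0,0.025,1],[0,0,0,0,0,0.02,1],[0,0,0,0,0,0.012,1],[0,0,0,0,0,0.005,1],[0,0,0,0,0,0.003,1],[0,0,0,0,0,0,1],[0,0,0,0,0,0,1]]]'
```

```text
(0.4469, 0.2584) [275.1 -71.7]
(0.4734, 0.1831) [275.9  27.1]
(0.4994, 0.1076) [276.1 112. ]
(0.5253, 0.0321) [276.1 185.8]
[0.47547546 0.18202032 0.012     ] [0.50117178 0.10714917 0.012     ]
foot [275.33949605 236.92381666]
clock: 7.6
position: [0.5256, 0.0328, 0.052]
orientation: [0.581, 0.814, 0.0, 0.0]
contact_force: [-0.5, -0.1, -1.3]
opening: 0.0376
finger_force: 30.4
```

```bash
python3 -m pendant '[[[0,0,0,0,0,0.0015,1],[0,0,0,0,0,0,1],[0,0,0,0,0,0,0.3],[0,0,0,0,0,0,-0.2],[0,0,0,0,0,0,-1],[0,0,0,0,0,0,-1],[0,0,0,0,0,0,-1],[0,0,0,0,0,-0.015,-1],[0,0,0,0,0,-0.03,-1],[0,0,0,0,0,-0.04,-1],[0,0,0,0,0,-0.04,-1],[0,0,0,0,0,-0.04,-1],[0,0,0,0,0,-0.03,-1],[0,0,0,0,0,0,-1],[0,0,0,0,0,0,-1]]]'; python3 -c "
from h import *
C,im=snap('wrist','w4');cv2.imwrite('pics/w4.png',cv2.cvtColor(im[120:],4))
go([.435,-.099,.25])
S,im=snap('scene','s4');cv2.imwrite('pics/s4.png',cv2.cvtColor(cv2.resize(im[150:240,230:360],(780,540),interpolation=2),4))
print(proj(S,[.5255,.0325,.102]),proj(S,[.5255,.0325,.012]),proj(C,[.5255,.0325,.102]))"
```

```text
clock: 9.1
position: [0.5252, 0.0326, 0.245]
orientation: [0.581, 0.814, 0.0, 0.0]
contact_force: [-0.1, -0.5, 0.5]
opening: 0.0856
finger_force: 0.0
pos [0.525  0.0327 0.2443] yaw 108.99 tilt [-0.0007 -0.0001] q1,q7 [ 0.11 -0.1 ]
tool shift [-0.0952 -0.1279 -0.0056]
[255.32693604 176.41856955] [256.13275837 211.13196351] [275.913126   196.84867838]
```

View pics/s4.png

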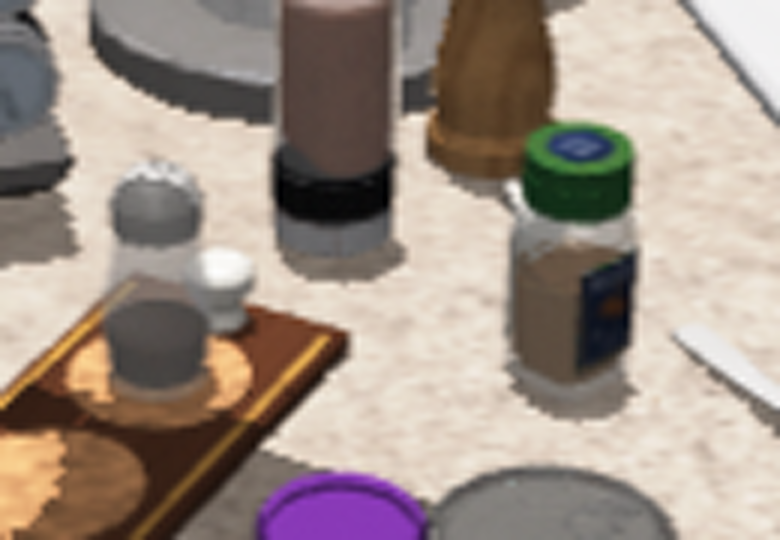

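View pics/w4.png

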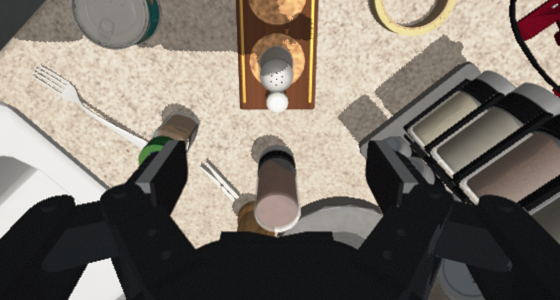

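The shaker stands in the middle of the white-end disc (wrist (275,196), expected (276,197)). Next is the herb jar's yaw, from the label edges in the scene crop: bottom (582,372)–(632,347), top (584,272)–(634,253).

```bash
python3 -c "
from h import *
S=cam('scene')
f=lambda x,y:(230+x/6,150+y/6)
for z,a,b in ((.01,(582,372),(632,347)),(.05,(584,272),(634,253)),(0,(572,388),(634,358)),(0,(572,388),(514,372))):
    A=ray(S,f(*a),z);B=ray(S,f(*b),z);d=B-A;print(A.round(4),B.round(4),np.degrees(np.arctan2(d[1],d[0])),np.hypot(*d[:2]))
go([.4348,-.0985,.25])
"
```

```text
[ 0.4151 -0.0848  0.01  ] [ 0.4136 -0.112   0.01  ] -93.08453673299168 0.027206655999985344
[ 0.421 -0.089  0.05 ] [ 0.4173 -0.1132  0.05  ] -98.71384288867756 0.024459857151511034
[ 0.42   -0.0855  0.    ] [ 0.4177 -0.1188  0.    ] -94.09058119580327 0.03341879172077902
[ 0.42   -0.0855  0.    ] [ 0.4428 -0.0775  0.    ] 19.42509123015359 0.02409508934594851
pos [0.5249 0.0327 0.244 ] yaw 109.0 tilt [-0.0014 -0.0001] q1,q7 [ 0.11 -0.1 ]
tool shift [-0.0947 -0.1279 -0.0059]
```

```bash
python3 -m pendant '[[[0,0,0,-0.0105,-0.0142,0,-1],[0,0,0,-0.0105,-0.0142,0,-1],[0,0,0,-0.0105,-0.0142,0,-1],[0,0,0,-0.0105,-0.0142,0,-1],[0,0,0,-0.0105,-0.0142,0,-1],[0,0,0,-0.0105,-0.0142,0,-1],[0,0,0,-0.0105,-0.0142,0,-1],[0,0,0,-0.0105,-0.0142,0,-1],[0,0,0,-0.0105,-0.0142,0,-1],[0,0,7,0,0,0,-1],[0,0,7,0,0,0,-1],[0,0,7,0,0,0,-1],[0,0,0,0,0,0,-1],[0,0,0,0,0,0,-1]]]'; python3 -c "
from h import *
C,im=snap('wrist','w5');cv2.imwrite('pics/w5.png',cv2.cvtColor(im,4))
for p in ([.4348,-.0985,.099],[.574,-.1067,.114]):print(proj(C,p).round(1))
hsv=cv2.cvtColor(im,cv2.COLOR_RGB2HSV);m=((abs(hsv[...,0].astype(int)-65)<18)&(hsv[...,1]>120)).astype(np.uint8)
n,l,st,ce=cv2.connectedComponentsWithStats(m)
for s,c in zip(st,ce):
    if s[4]>200: print(s,c)
go([.4348,-.0985,.039])"
```

```text
clock: 10.6
position: [0.435, -0.098, 0.2443]
orientation: [0.718, 0.696, -0.0, -0.0]
contact_force: [-0.4, 0.3, 0.2]
opening: 0.085
finger_force: 0.0
[275.5 196.9]
[424.3 204.6]
[     0      0    560    420 234580] [279.50767329 209.54735272]
[257 173  39  42 611] [276.02618658 192.44353519]
pos [ 0.435  -0.0981  0.2444] yaw 88.21 tilt [-0.0008  0.0003] q1,q7 [ 0.37 -0.16]
tool shift [-0.0005 -0.      0.2054]
```

View pics/w5.png

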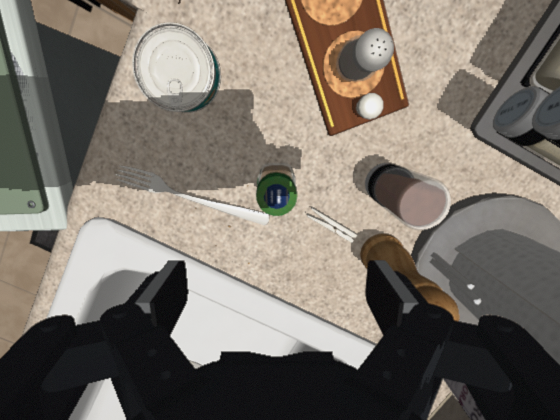

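The herb cap is centred at (276.5,195), as predicted, and the fork handle lies below fingertip height. Descend and grip.

```bash
python3 -m pendant '[[[0,0,0,0,0,0.03,-1],[0,0,0,0,0,0.03,-1],[0,0,0,0,0,0.03,-1],[0,0,0,0,0,0.03,-1],[0,0,0,0,0,0.03,-1],[0,0,0,0,0,0.025,-1],[0,0,0,0,0,0.018,-1],[0,0,0,0,0,0.012,-1],[0,0,0,0,0,0,-1],[0,0,0,0,0,0,0],[0,0,0,0,0,0,0.2],[0,0,0,0,0,0,0.5],[0,0,0,0,0,0,1],[0,0,0,0,0,0,1],[0,0,0,0,0,0,1],[0,0,0,0,0,0,1]]]' 30; python3 -c "
from h import *
go([.5003,.1074,.25])"
```

```text
clock: 12.25
position: [0.4354, -0.0982, 0.0405]
orientation: [0.719, 0.695, 0.0, 0.0]
contact_force: [0.4, -0.0, 9.5]
opening: 0.0404
finger_force: 27.4
pos [ 0.4354 -0.0982  0.0405] yaw 88.01 tilt [ 0.0011 -0.0001] q1,q7 [ 0.2  -0.34]
tool shift [ 0.2078  0.0579 -0.2095]
```

```bash
python3 -m pendant '[[[0,0,0,0,0,-0.015,1],[0,0,0,0,0,-0.035,1],[0,0,0,0,0,-0.035,1],[0,0,0,0,0,-0.035,1],[0,0,0,0,0,-0.035,1],[0,0,0,0,0,-0.02,1],[0,0,-7,0.02,0.006,0,1],[0,0,-7,0.02,0.006,0,1],[0,0,-7,0.02,0.006,0,1],[0,0,0,0,0,0,1],[0,0,0,0,0,0,1]]]'; python3 -c "
from h import *
go([.5003,.1074,.0545])"
```

```text
clock: 13.35
position: [0.4477, -0.0374, 0.215]
orientation: [0.581, 0.814, -0.0, 0.0]
contact_force: [-0.0, -0.6, -1.5]
opening: 0.0408
finger_force: 29.6
pos [ 0.4477 -0.0374  0.215 ] yaw 108.94 tilt [ 0.0001 -0.0003] q1,q7 [ 0.28 -0.06]
tool shift [0.1199 0.0968 0.1605]
```

```bash
python3 -m pendant '[[[0,0,0,0.015,0.0121,0,1],[0,0,0,0.015,0.0121,0,1],[0,0,0,0.015,0.0121,0,1],[0,0,0,0.015,0.0121,0,1],[0,0,0,0.015,0.0121,0,1],[0,0,0,0.015,0.0121,0,1],[0,0,0,0.015,0.0121,0,1],[0,0,0,0.015,0.0121,0,1],[0,0,0,0,0,0.02,1],[0,0,0,0,0,0.03,1],[0,0,0,0,0,0.03,1],[0,0,0,0,0,0.03,1],[0,0,0,0,0,0.025,1],[0,0,0,0,0,0.015,1],[0,0,0,0,0,0.008,1],[0,0,0,0,0,0,1],[0,0,0,0,0,0,1]]]'; python3 -c "
from h import *
go([.5003,.1074,.0525])"
```

```text
clock: 15.05
position: [0.5006, 0.1076, 0.0575]
orientation: [0.581, 0.814, 0.0, 0.0]
contact_force: [0.0, 0.1, -1.2]
opening: 0.0406
finger_force: 29.6
pos [0.5006 0.1076 0.0575] yaw 108.95 tilt [0.0007 0.    ] q1,q7 [-0.13 -0.44]
tool shift [-0.0001 -0.0003  0.005 ]
```

```bash
python3 -m pendant '[[[0,0,0,0,0,0.003,1],[0,0,0,0,0,0.001,1],[0,0,0,0,0,0,1],[0,0,0,0,0,0,0.2],[0,0,0,0,0,0,-0.2],[0,0,0,0,0,0,-1],[0,0,0,0,0,0,-1],[0,0,0,0,0,0,-1],[0,0,0,0,0,-0.015,-1],[0,0,0,0,0,-0.03,-1],[0,0,0,0,0,-0.04,-1],[0,0,0,0,0,-0.04,-1],[0,0,0,0,0,-0.04,-1],[0,0,0,0,0,-0.03,-1],[0,0,0,0,0,0,-1],[0,0,0,0,0,0,-1]]]'; python3 -c "
from h import *
C,im=snap('wrist','w6')
print('herb expected',proj(C,[.5006,.1076,.111]))
hsv=cv2.cvtColor(im,cv2.COLOR_RGB2HSV);m=((abs(hsv[...,0].astype(int)-65)<18)&(hsv[...,1]>120)).astype(np.uint8)
n,l,st,ce=cv2.connectedComponentsWithStats(m)
for s,c in zip(st,ce):
    if s[4]>200: print(s,c)
go([.5725,-.1067,.25])"
```

```text
clock: 16.65
position: [0.5003, 0.1077, 0.248]
orientation: [0.581, 0.814, 0.0, 0.0]
contact_force: [0.5, 0.6, -0.7]
opening: 0.0853
finger_force: 0.0
herb expected [275.96066042 198.32939731]
[     0      0    560    420 234288] [279.24389213 209.68278785]
[502  49  32  61 228] [511.07894737  79.04385965]
[256 174  41  43 643] [276.53810264 194.70451011]
pos [0.5    0.1076 0.2473] yaw 108.99 tilt [-0.0006 -0.0003] q1,q7 [-0.02 -0.27]
tool shift [-0.2263 -0.0012 -0.0027]
```

```bash
python3 -m pendant '[[[0,0,0,-0.0226,0,0,-1],[0,0,0,-0.0226,0,0,-1],[0,0,0,-0.0226,0,0,-1],[0,0,0,-0.0226,0,0,-1],[0,0,0,-0.0226,0,0,-1],[0,0,0,-0.0226,0,0,-1],[0,0,0,-0.0226,0,0,-1],[0,0,0,-0.0226,0,0,-1],[0,0,0,-0.0226,-0.0006,0,-1],[0,0,0,-0.0226,-0.0006,0,-1],[0,0,0,0,0,0,-1],[0,0,0,0,0,0,-1]]]'; python3 -c "
from h import *
C,im=snap('wrist','w7');cv2.imwrite('pics/w7.png',cv2.cvtColor(im,4))
S=cam('scene');T=cam('top')
print('rack corner',ray(S,(242,182),0),ray(T,(298,131),.02))
print(proj(C,[.5725,-.1067,.114]))
go([.5725,-.1067,.06])"
```

```text
clock: 17.9
position: [0.5723, -0.106, 0.2467]
orientation: [0.581, 0.814, -0.0, -0.001]
contact_force: [-0.1, -0.5, -0.6]
opening: 0.0858
finger_force: 0.0
rack corner [ 0.66577758 -0.04265591  0.        ] [ 0.66802618 -0.01995736  0.02      ]
[275.8878581  200.16484623]
pos [ 0.5724 -0.1054  0.247 ] yaw 109.04 tilt [-0.0013  0.0008] q1,q7 [0.36 0.15]
tool shift [-1.40e-03 -1.00e-04  1.87e-01]
```

View pics/w7.png

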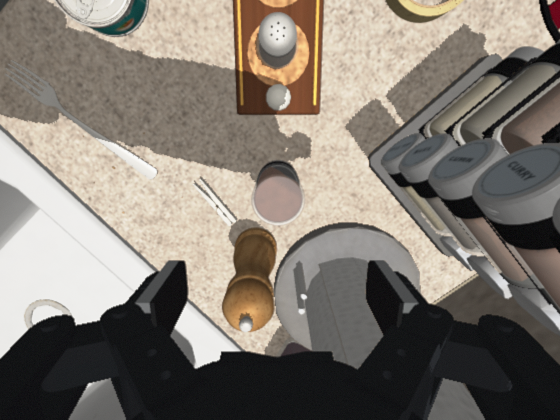

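The spice rim is at (277.5,196) under the tool. The rack's nearest edge, at about (372,160), stays clear of the right finger, and I'll open less to add margin.

```bash
python3 -m pendant '[[[0,0,0,0,0.001,0,-0.6],[0,0,0,0,0,0.025,-0.6],[0,0,0,0,0,0.03,-0.6],[0,0,0,0,0,0.03,-0.6],[0,0,0,0,0,0.03,-0.6],[0,0,0,0,0,0.03,-0.6],[0,0,0,0,0,0.02,-0.6],[0,0,0,0,0,0.012,-0.6],[0,0,0,0,0,0,-0.6],[0,0,0,0,0,0,-0.2],[0,0,0,0,0,0,0.2],[0,0,0,0,0,0,1],[0,0,0,0,0,0,1],[0,0,0,0,0,0,1],[0,0,0,0,0,0,1]]]' 30; python3 -c "
from h import *
go([.4744,.1828,.25])"
```

```text
clock: 19.45
position: [0.5741, -0.1059, 0.0718]
orientation: [0.581, 0.814, 0.0, 0.001]
contact_force: [-0.8, 0.1, 8.5]
opening: 0.0512
finger_force: 31.7
pos [ 0.5741 -0.1059  0.0718] yaw 108.99 tilt [ 0.0014 -0.0001] q1,q7 [0.31 0.03]
tool shift [ 3.054e-01 -1.000e-04 -1.784e-01]
```

```bash
python3 -m pendant '[[[0,0,0,0,0,-0.015,1],[0,0,0,0,0,-0.035,1],[0,0,0,0,0,-0.035,1],[0,0,0,0,0,-0.035,1],[0,0,0,0,0,-0.035,1],[0,0,0,0,0,-0.02,1],[0,0,0,0.015,0,0,1],[0,0,0,0.025,0,0,1],[0,0,0,0.025,0,0,1],[0,0,0,0.025,0,0,1],[0,0,0,0.025,0,0,1],[0,0,0,0.025,0,0,1],[0,0,0,0.025,0,0,1],[0,0,0,0.025,0,0,1],[0,0,0,0.025,0,0,1],[0,0,0,0.025,0,0,1],[0,0,0,0.025,0,0,1],[0,0,0,0.025,0,0,1],[0,0,0,0.015,0,0,1],[0,0,0,0,0,0,1]]]'; python3 -c "
from h import *
go([.4744,.1828,.085])"
```

```text
clock: 21.45
position: [0.4729, 0.1847, 0.2455]
orientation: [0.579, 0.815, 0.0, -0.001]
contact_force: [-0.1, 0.3, -1.3]
opening: 0.051
finger_force: 31.8
pos [0.4729 0.1847 0.2455] yaw 109.19 tilt [-0.0008  0.0009] q1,q7 [-0.18 -0.43]
tool shift [-0.0025  0.0009  0.1605]
```

```bash
python3 -m pendant '[[[0,0,0,-0.0025,0.001,0,1],[0,0,0,0,0,0.02,1],[0,0,0,0,0,0.03,1],[0,0,0,0,0,0.03,1],[0,0,0,0,0,0.03,1],[0,0,0,0,0,0.025,1],[0,0,0,0,0,0.015,1],[0,0,0,0,0,0.005,1],[0,0,0,0,0,0.003,1],[0,0,0,0,0,0,1],[0,0,0,0,0,0,1]]]'; python3 -c "
from h import *
go([.4744,.1828,.084])"
```

```text
clock: 22.55
position: [0.4765, 0.1804, 0.0885]
orientation: [0.581, 0.814, 0.0, 0.0]
contact_force: [-0.2, -0.4, -1.5]
opening: 0.0506
finger_force: 31.8
pos [0.4765 0.1804 0.0885] yaw 108.98 tilt [0.0009 0.0004] q1,q7 [-0.26 -0.56]
tool shift [ 0.003  -0.0012  0.0045]
```

```bash
python3 -m pendant '[[[0,0,0,0.002,-0.001,0,1],[0,0,0,0,0,0.002,1],[0,0,0,0,0,0.002,1],[0,0,0,0,0,0,1],[0,0,0,0,0,0,0.2],[0,0,0,0,0,0,-0.2],[0,0,0,0,0,0,-1],[0,0,0,0,0,0,-1],[0,0,0,0,0,0,-1],[0,0,0,0,0,-0.015,-1],[0,0,0,0,0,-0.03,-1],[0,0,0,0,0,-0.04,-1],[0,0,0,0,0,-0.04,-1],[0,0,0,0,0,-0.04,-1],[0,0,0,0,0,-0.02,-1],[0,0,0,0,0,0,-1],[0,0,0,0,0,0,-1]]]'; python3 -c "
from h import *
C,im=snap('wrist','w8');cv2.imwrite('pics/w8.png',cv2.cvtColor(im,4))
print(proj(C,[.4747,.1825,.126]))
go([.577,-.208,.25])"
```

```text
clock: 24.25
position: [0.4744, 0.1818, 0.2685]
orientation: [0.581, 0.814, -0.0, 0.0]
contact_force: [-0.2, 0.7, 0.0]
opening: 0.0854
finger_force: 0.0
[276.2484207  196.17046166]
pos [0.4743 0.1818 0.2681] yaw 108.99 tilt [-0.0009 -0.0004] q1,q7 [-0.17 -0.41]
tool shift [-0.402  -0.0297  0.0182]
```

View pics/w8.png

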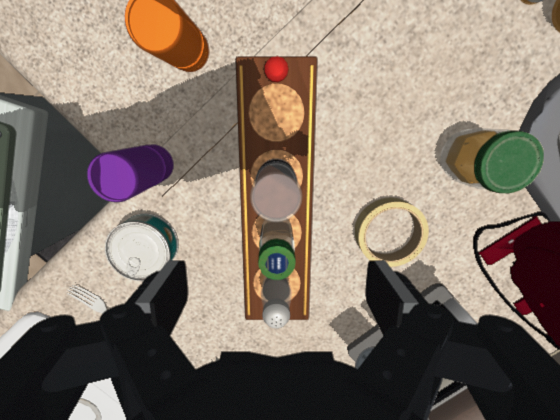

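The spice jar is centred: rim at (276.5,194), predicted (276,196). The red-end disc at (276.5,112) is free. Before taking the mill I'll locate the towel holder's thin rods.

```bash
python3 -c "
from h import *
C=cam('top');S=cam('scene')
P=[c[0]@np.c_[c[1],c[2]] for c in (C,S)]
def tri(a,b):
    X=cv2.triangulatePoints(P[0],P[1],np.array(a,float).reshape(2,1),np.array(b,float).reshape(2,1)).ravel();X=X[:3]/X[3];return X.round(4),proj(C,X)-a
print(tri((378.3,134),(297.5,125.5)),tri((373,136.7),(295.3,132)))
print(proj(S,[.577,-.208,.17]))
"
python3 -m pendant '[[[0,0,0,-0.025,-0.002,0,-1],[0,0,0,-0.025,-0.002,0,-1],[0,0,0,-0.025,-0.002,0,-1],[0,0,0,-0.025,-0.002,0,-1],[0,0,0,-0.025,-0.002,0,-1],[0,0,0,-0.025,-0.002,0,-1],[0,0,0,-0.025,-0.002,0,-1],[0,0,0,-0.025,-0.002,0,-1],[0,0,0,-0.025,-0.002,0,-1],[0,0,0,-0.025,-0.002,0,-1],[0,0,0,-0.025,-0.002,0,-1],[0,0,0,-0.025,-0.002,0,-1],[0,0,0,-0.025,-0.002,0,-1],[0,0,0,-0.025,-0.002,0,-1],[0,0,0,-0.025,-0.002,0,-1],[0,0,0,-0.025,0,0,-1],[0,0,0,0,0,0,-1],[0,0,0,0,0,0,-1]]]'; python3 -c "
from h import *
C,im=snap('wrist','w9');cv2.imwrite('pics/w9.png',cv2.cvtColor(im,4))
for z in (.17,.141):print(proj(C,[.577,-.208,z]).round(1))
go([.577,-.208,.122])"
```

```text
(array([ 0.6333, -0.2088,  0.1162]), array([-0.44468087, -0.45397864])) (array([ 0.6304, -0.1986,  0.1021]), array([-0.49497808, -0.50284299]))
[314.86583309 111.8713074 ]
clock: 26.1
position: [0.5761, -0.2058, 0.2674]
orientation: [0.581, 0.814, -0.0, -0.001]
contact_force: [0.1, -0.2, 0.2]
opening: 0.0856
finger_force: 0.0
[276.  212.7]
[276.1 203.6]
pos [ 0.5762 -0.2053  0.2679] yaw 109.04 tilt [-0.0013  0.0009] q1,q7 [0.51 0.34]
tool shift [-0.003   0.      0.1459]
```

View pics/w9.png

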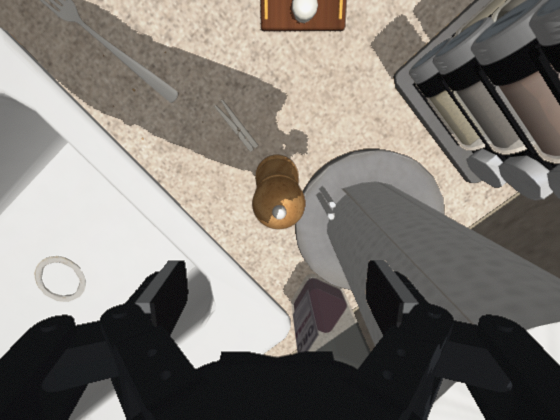

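Wrist view: mill button at (279,212), with the towel roll to the right and the rod tips at about (331,210), z about 0.116. I'll turn so the fingers close alongside the roll, then check the joints.

```bash
python3 -m pendant '[[[0,0,0,-0.003,0.001,0,-0.55],[0,0,-8,0,0,0,-0.55],[0,0,-8,0,0,0,-0.55],[0,0,-8,0,0,0,-0.55],[0,0,-8,0,0,0,-0.55],[0,0,-8,0,0,0,-0.55],[0,0,-8,0,0,0,-0.55],[0,0,0,0,0,0.04,-0.55],[0,0,0,0,0,0.03,-0.55],[0,0,0,0,0,0,-0.55],[0,0,0,0,0,0,-0.55]]]'; python3 -c "
from h import *
go([.5775,-.208,.122]);print(np.round(manip.get_obs()['joint_positions'],2))"
```

```text
clock: 27.25
position: [0.5786, -0.2081, 0.1997]
orientation: [0.199, 0.98, 0.0, 0.0]
contact_force: [-0.4, 0.4, 0.3]
opening: 0.0662
finger_force: 0.0
pos [ 0.5786 -0.2081  0.1997] yaw 157.02 tilt [0.0004 0.0003] q1,q7 [0.59 1.01]
tool shift [ 0.0011 -0.0004  0.0777]
[ 0.59  0.87 -0.68  1.36  0.56  1.11  1.01]
```

```bash
python3 -m pendant '[[[0,0,0,0.001,0,0.02,-0.55],[0,0,0,0,0,0.025,-0.55],[0,0,0,0,0,0.02,-0.55],[0,0,0,0,0,0.01,-0.55],[0,0,0,0,0,0.003,-0.55],[0,0,0,0,0,0,-0.55],[0,0,0,0,0,0,-0.2],[0,0,0,0,0,0,0.1],[0,0,0,0,0,0,1],[0,0,0,0,0,0,1],[0,0,0,0,0,0,1],[0,0,0,0,0,0,1]]]' 40; python3 -c "
from h import *
go([.4485,.2577,.3])"
```

```text
clock: 28.45
position: [0.5781, -0.2082, 0.1223]
orientation: [0.199, 0.98, -0.0, 0.001]
contact_force: [0.3, 0.7, 9.5]
opening: 0.0464
finger_force: 40.0
pos [ 0.5781 -0.2082  0.1223] yaw 156.99 tilt [ 0.0021 -0.0006] q1,q7 [0.58 0.94]
tool shift [ 0.301   0.3783 -0.1783]
```

```bash
python3 -m pendant '[[[0,0,0,0,0,-0.012,1],[0,0,0,0,0,-0.025,1],[0,0,0,0,0,-0.03,1],[0,0,0,0,0,-0.03,1],[0,0,0,0,0,-0.03,1],[0,0,0,0,0,-0.025,1],[0,0,0,0,0,-0.018,1],[0,0,0,0.02,0.01,0,1],[0,0,0,0.02,0.01,0,1],[0,0,6,0,0,0,1],[0,0,6,0,0,0,1],[0,0,6,0,0,0,1],[0,0,6,0,0,0,1],[0,0,6,0,0,0,1],[0,0,6,0,0,0,1],[0,0,6,0,0,0,1],[0,0,6,0,0,0,1],[0,0,0,0,0,0,1]]]'; python3 -c "
from h import *
go([.4485,.2577,.29])"
```

```text
clock: 30.25
position: [0.5483, -0.1737, 0.2918]
orientation: [0.581, 0.814, 0.0, 0.0]
contact_force: [1.1, -0.3, -2.3]
opening: 0.0468
finger_force: 41.7
pos [ 0.5483 -0.1737  0.2918] yaw 108.91 tilt [0.0008 0.    ] q1,q7 [0.49 0.29]
tool shift [0.4405 0.0454 0.0018]
```

```bash
python3 -m pendant '[[[0,0,0,0.012,0.002,0,1],[0,0,0,0.025,0.0025,0,1],[0,0,0,0.025,0.0025,0,1],[0,0,0,0.025,0.0025,0,1],[0,0,0,0.025,0.0025,0,1],[0,0,0,0.025,0.0025,0,1],[0,0,0,0.025,0.0025,0,1],[0,0,0,0.025,0.0025,0,1],[0,0,0,0.025,0.0025,0,1],[0,0,0,0.025,0.0025,0,1],[0,0,0,0.025,0.0025,0,1],[0,0,0,0.025,0.0025,0,1],[0,0,0,0.025,0.0025,0,1],[0,0,0,0.025,0.0025,0,1],[0,0,0,0.025,0.0025,0,1],[0,0,0,0.025,0.0025,0,1],[0,0,0,0.025,0.0025,0,1],[0,0,0,0.018,0.0025,0,1],[0,0,0,0.01,0.0015,0,1],[0,0,0,0,0,0,1]]]'; python3 -m pendant '[[[0,0,0,0,0,0,1],[0,0,0,0,0,0,1],[0,0,0,0,0,0,1]]]'; python3 -c "
from h import *
S,im=snap('scene','s10');cv2.imwrite('pics/s10.png',cv2.cvtColor(cv2.resize(im[90:310,120:320],(545,600),interpolation=2),4))
go([.4485,.2577,.137])"
```

```text
clock: 32.25
position: [0.4479, 0.2581, 0.291]
orientation: [0.579, 0.815, 0.0, -0.0]
contact_force: [-0.1, 0.1, -2.4]
opening: 0.0466
finger_force: 41.7
clock: 32.55
position: [0.4489, 0.2562, 0.2909]
orientation: [0.581, 0.814, -0.0, 0.0]
contact_force: [0.6, -0.9, -2.6]
opening: 0.0466
finger_force: 41.7
pos [0.4489 0.2564 0.2909] yaw 108.96 tilt [ 0.0001 -0.    ] q1,q7 [-0.32 -0.54]
tool shift [1.400e-03 1.000e-04 1.539e-01]
```

View pics/s10.png

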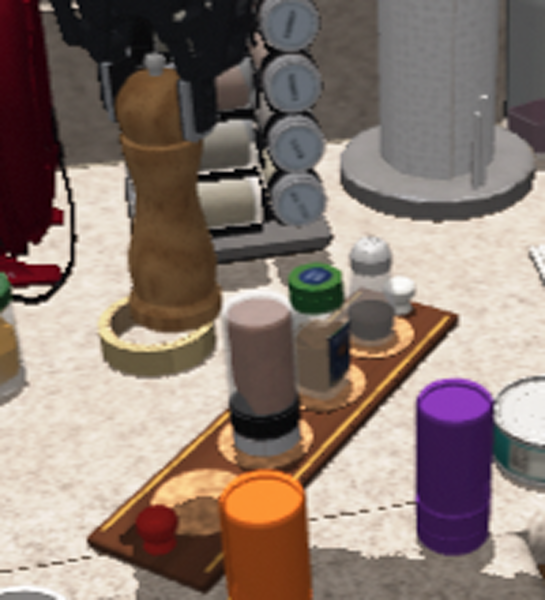

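The mill hangs over the red-end disc, with button at (155,62) and foot at (175,325) in the crop. I'll check its tilt against the true vertical.

```bash
python3 -c "
from h import *
S=cam('scene')
p=np.array([.4489,.2564])
a=proj(S,[*p,.291+.048]);b=proj(S,[*p,.291-.122])
f=lambda q:((q-[120,90])*2.727).round(1)
print(f(a),f(b))
"
python3 -m pendant '[[[0,0,0,0.001,0,0.02,1],[0,0,0,0,0,0.03,1],[0,0,0,0,0,0.03,1],[0,0,0,0,0,0.03,1],[0,0,0,0,0,0.02,1],[0,0,0,0,0,0.008,1],[0,0,0,0,0,0,1],[0,0,0,0,0,0,1],[0,0,0,0,0,0,1]]]'; python3 -c "
from h import *
S,im=snap('scene','s11');cv2.imwrite('pics/s11.png',cv2.cvtColor(cv2.resize(im[120:310,140:300],(505,600),interpolation=2),4))
go([.4485,.2577,.1345]);p=manip.get_obs()['position']
f=lambda q:((q-[140,120])*3.158).round(1)
print(f(proj(S,[*p[:2],p[2]+.048])),f(proj(S,[*p[:2],p[2]-.122])),f(proj(S,[.4485,.2577,.012])))"
```

```text
[151.8  48.7] [181.  303.7]
clock: 33.5
position: [0.4487, 0.2581, 0.1538]
orientation: [0.581, 0.814, 0.001, 0.0]
contact_force: [-0.1, -0.1, -2.1]
opening: 0.0469
finger_force: 41.7
pos [0.4487 0.2581 0.1537] yaw 108.99 tilt [0.0012 0.0008] q1,q7 [-0.37 -0.66]
tool shift [-0.0003 -0.0003  0.0192]
[138.2 206.4] [166.8 453.4] [170.4 478.7]
```

View pics/s11.png

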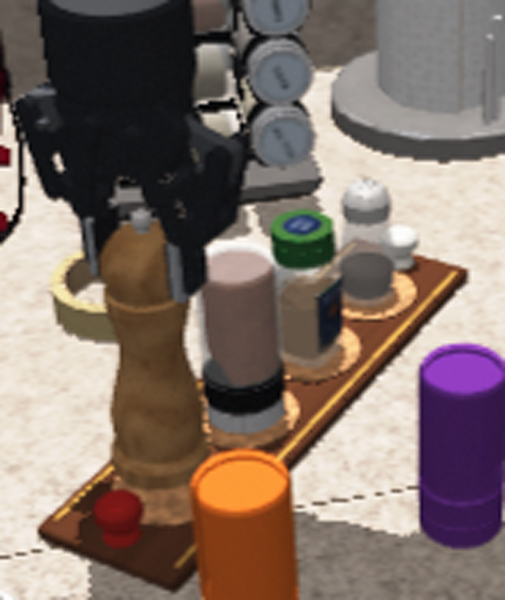

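The foot is over the red-end disc near (163,467) in the crop, within about 2 mm of prediction, and the mill is near upright. Lower gently.

```bash
python3 -m pendant '[[[0,0,0,0,0,0.008,1],[0,0,0,0,0,0.005,1],[0,0,0,0,0,0.003,1],[0,0,0,0,0,0.001,1],[0,0,0,0,0,0.001,1],[0,0,0,0,0,0,1],[0,0,0,0,0,0,1]]]'; python3 -m pendant '[[[0,0,0,0,0,0.001,1],[0,0,0,0,0,0,1],[0,0,0,0,0,0,1]]]'
```

```text
clock: 34.25
position: [0.4483, 0.2579, 0.1349]
orientation: [0.581, 0.814, 0.0, -0.0]
contact_force: [0.5, 0.9, -2.7]
opening: 0.0469
finger_force: 41.7
clock: 34.55
position: [0.4485, 0.2581, 0.1343]
orientation: [0.581, 0.814, 0.0, 0.0]
contact_force: [-0.4, -0.1, 6.2]
opening: 0.0465
finger_force: 42.4
```

Contact (6 N). Release slowly and rise.

```bash
python3 -m pendant '[[[0,0,0,0,0,0,0.3],[0,0,0,0,0,0,0],[0,0,0,0,0,0,-0.2],[0,0,0,0,0,0,-0.5],[0,0,0,0,0,0,-1],[0,0,0,0,0,0,-1],[0,0,0,0,0,0,-1],[0,0,0,0,0,-0.01,-1],[0,0,0,0,0,-0.025,-1],[0,0,0,0,0,-0.035,-1],[0,0,0,0,0,-0.035,-1],[0,0,0,0,0,-0.03,-1],[0,0,0,0,0,0,-1],[0,0,0,-0.02,-0.02,0,-1],[0,0,0,-0.03,-0.03,0,-1],[0,0,0,-0.03,-0.03,0,-1],[0,0,0,-0.02,-0.02,0,-1],[0,0,0,0,0,0,-1],[0,0,0,0,0,0,-1]]]'; python3 -c "
from h import *
T,t=snap('top','t12');S,s=snap('scene','s12')
c=np.zeros((600,800,3),np.uint8);c[:]=0
a=cv2.resize(s[140:300,140:300],(480,480),interpolation=2);b=cv2.resize(np.clip(t[140:250,160:320]*1.5,0,255).astype(np.uint8),(320,220),interpolation=2)
c[:480,:480]=a;c[:220,480:]=b;cv2.imwrite('pics/c12.png',cv2.cvtColor(c,4))
for q,h in (((.4478,.2577),.182),((.4744,.1828),.126),((.5003,.1074),.111),((.5260,.0321),.102)):
  print(((proj(S,[*q,h])-[140,140])*3).round(),((proj(S,[*q,.012])-[140,140])*3).round(),((proj(T,[*q,h])-[160,140])*2+[480,0]).round())"
```

```text
clock: 36.45
position: [0.3864, 0.1307, 0.2692]
orientation: [0.581, 0.814, 0.0, 0.0]
contact_force: [0.9, 1.2, -0.5]
opening: 0.0855
finger_force: 0.0
[136. 166.] [162. 395.] [522. 141.]
[220. 184.] [231. 327.] [594. 122.]
[287. 148.] [293. 267.] [658. 101.]
[346. 109.] [348. 213.] [720.  80.]
```

View pics/c12.png

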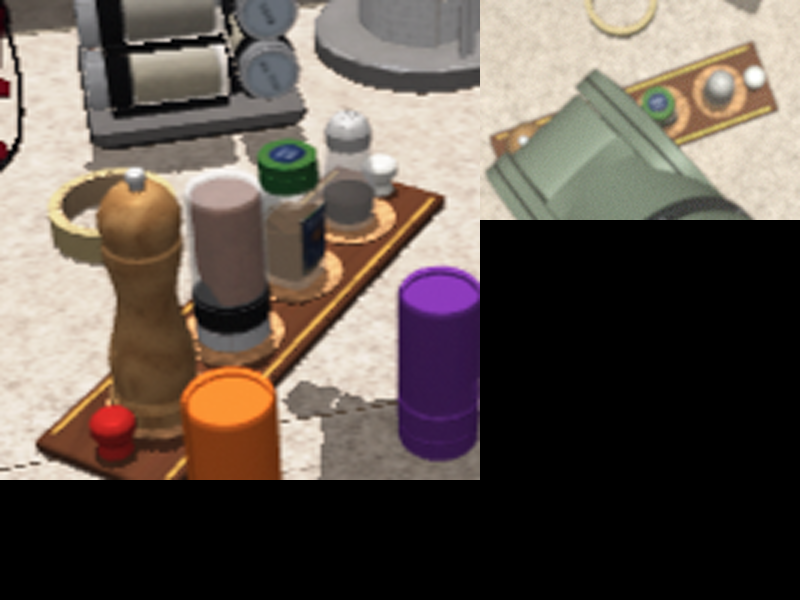

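All four stand upright on their discs in descending order from the red knob. The mill button in the top crop, at about (522,142), matches the prediction, and the gripper is clear.

```bash
python3 -c "
from cell import manip
print(manip.sign_off())"
```

```text
the job is handed in; nothing more can be done
None
```

The job is handed in at about 36.5 s of the 112 s: the mill, spice jar, herb jar and salt shaker stand upright on the four discs, tallest by the red knob to shortest by the white; camera checks put each within a few mm of its disc's centre.

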